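# Run the grinding-jar tray out to the mark

## Task

Press the grey stop cap on the loading bridge fully home, then slide the jar tray outward along its runners until its outward end is level with the pointer of the mark post, keeping it flat on the runners with the jar in its place. The tray is front-heavy out there and would tip, so finish while still holding it down by the tail, level and still, and do not let go. Leave the other things on the bench where they are.

Things in the scene. Friction and masses are not known exactly. Their poses are not given: they have to be found in the camera images.
- bridge: fixed white block 310 (x) x 120 (y) mm; origin centre of underside, on the bench; +x = outward slide direction. On top two runners 14 mm wide, 37 mm either side of the middle line, tops 72 mm above the bench; trough 60 mm wide between them (floor at 60 mm). Side lips 6 mm higher than the runners, 49 to 59 mm off the middle line: the tray lies between them with 4 mm play each side.
- bridge_edge (a point): middle of the bridge's outward end, 155 mm from its centre, at runner-top height (72 mm); beyond it the tray overhangs
- cap_top (a point): centre of the top of the stop cap: grey upright cylinder 22 mm across in the trough, on the middle line, 22 mm inside the outward end. Up (joint 0) its top is 86 mm above the bench and blocks the tray; fully home (0.018) it is at 68 mm and the tray passes over. Moves with the cap.
- stop_cap (a joint): how far the stop cap is pressed down, m: 0 fully up, 0.018 fully home against a hard stop. A friction detent of about 6 N holds it wherever it is left; it has no spring.
- tray: loose aluminium tray, about 0.35 kg: plate 220 (x) x 90 (y) x 8 mm on the runners, +x about along the bridge's +x. Origin: centre of its underside. Three prongs, up to 48 mm above the underside, surround the jar near the outward end. At the tail an upright grip tab, 40 mm long (x), 16 mm thick (y), 40 mm high above the plate, centred 88 mm behind the origin.
- tray_front (a point): middle of the tray's outward end face (110 mm ahead of the tray's origin, mid-thickness)
- tray_tab (a point): centre of the top of the grip tab, 48 mm above the tray's underside (120 mm above the bench); pinch it across the tray (along tray y). It is 198 mm behind the outward end face.
- jar: ochre grinding jar, 72 mm across, 45 mm tall, 0.34 to 0.5 kg, loose on the tray between the prongs (2 mm play), 62 mm ahead of the tray's origin. Origin: centre of its underside. It makes the tray front-heavy: past about 80 mm of overhang the tray tips unless its tail is held; at the mark this takes up to 7 N downwards at the tab.
- mark_post: fixed slim steel post 95 mm tall on a 40 mm round foot, 100 to 130 mm beyond the bridge's outward end, beside the tray's path on the bridge's -y side, with a flat pointer towards the path. Origin: on the bench below the pointer's tip; axes as the bridge's; the post stands 30 mm to -y of it.
- mark_tip (a point): tip of the mark post's pointer, 76 mm above the bench (mid-height of the tray's plate), 60 to 66 mm from the middle line. The tray's outward end face must come level with it along the bridge's x.
- vial_a: bystander, not to be disturbed: small glass vial with white stopper, 38 mm across, 72 mm tall
- vial_b: bystander, not to be disturbed: another such vial
- spare_jar: bystander, not to be disturbed: second ochre grinding jar standing on the bench, 72 mm across, 45 mm tall
- wash_bottle: bystander, not to be disturbed: white plastic bottle, 60 mm across, 150 mm tall
- beaker: bystander, not to be disturbed: glass beaker, 66 mm across, 85 mm tall
- jar_lid: bystander, not to be disturbed: round steel lid with a knob, 80 mm across, 22 mm tall
- spatula: bystander, not to be disturbed: lab spatula lying flat, 190 mm long
- brush: bystander, not to be disturbed: brush lying flat, 180 mm long
Mind the look-alikes: they are no part of the job. What is shaped like the tray but green or red is not meant.

How it is judged:
By the outcome, as a careful person would: the job done as asked, in the order asked, and still so for the second after the job is handed in, while the arm keeps its last pose, push and grip.
It also fails if it takes over 45 s, if anything falls off the work surface, if the arm or the gripper's body presses on something with over 40 N, if the wrist force passes 120 N, or if a joint passes its speed limit or range.

## Robot

A 7-joint arm with a two-finger parallel gripper is mounted at the origin on the work surface. World frame = base frame: x ahead of the robot, y to its left, z up, the work surface at z = 0. Lengths are in m, angles in rad, forces in N, time in s.
With the tool pointing down it reaches from about 0.4 to 0.9 m from the base axis. Payload 5.6 kg.
Tool frame: the origin (TCP) lies at the centre of the arm's flange, where the gripper is bolted on; the fingertips stand 190 mm ahead of it and the grasp point (between the pads) lies 171 mm ahead of it (ctrl.nose_length is the z of the fingertips in the tool frame, in m); z points along the fingers, y is the line along which they close (so a half turn about z gives the same grasp; the last joint's range is limited). The gripper opens to 92 mm and grips with 3 to 60 N. Pads are 20 mm wide; open, the fingers measure 128 mm over their backs; the gripper's body (75 mm by 189 mm) begins 69 mm behind the grasp point.
Start: joints at [-1.212, 0.468, -0.012, 1.603, 0.006, 1.071, -0.056], TCP at [0.254, 0.598, 0.405] pointing down, gripper open.
Joint ranges: [-2.53, 2.53], [-0.31, 2.02], [-1.57, 1.55], [0.28, 2.44], [-1.29, 4.43], [0.15, 1.84], [-2.92, 2.92]. Speed limits (rad/s): [2.57, 2.57, 3.14, 3.14, 3.14, 3.14, 3.14].

## Interface

Orientations are given as a rotation vector (axis times angle).
In Python, from plant import ctrl gives the robot as it stands.
- The arm moves only by the tool arm_command, never from a script. Its argument "motion" is text: rows parted by semicolons, each of 5 numbers parted by spaces: the opening, from -1 (shut) to 1 (fully open), then the shift along the tool's x, y, z in units of 400 mm (1.0 is 400 mm), then the turn about the tool's z in units of 90 degrees (1.0 is 90 degrees). In form: gripper tx ty tz spin; .... A call has 1 to 12 rows; each row is the pose to reach, as a shift and turn from the pose commanded when the call began, along the tool's axes at that moment; what a row does not reach only later rows make up. A row lasts 1/12 s, in which the tool goes at most 41.7 mm and 7.16 degrees, less where a joint would pass 70% of its speed; a pose out of reach is approached as far as the arm can. A call with a number of a shift or a turn outside -1 to 1 is refused whole. A call with a gripper value outside its range is refused whole. The fingers move at their own pace and stop on an object; "newtons" is the grip in N (left out, the last holds). Time passes only in rows, so rows that repeat a pose let the fingers close. It gives the time, the measured TCP pose, the force, the opening and the grip force at its end, in the units of the state.
- ctrl.get_obs(): the state, without advancing time (a new reading comes with each control period).
- ctrl.get_image(name): name is "scene" or "top" or "wrist"; returns a dict with "img" (420x560x3 uint8, red, green, blue), "fx", "fy", "cx", "cy" (pixels), "dist" ([k1, k2, p1, p2, k3] as OpenCV has them; the pictures are not rectified), "R" (3x3) and "t" (3): a world point X has camera coordinates R X + t; the wrist camera has in their place "hand_eye" (4x4, takes a point from camera to tool coordinates, whose origin is the TCP and whose axes are the flange's). Camera axes: x right, y down, z forward; pixel columns grow to the right and rows downward; lengths in m; the calibration is good to about 2 mm. A picture is of the moment at which its call begins: read the wrist's pose just before it. There is no depth.
- ctrl.hand_in(): hands the job in; it is judged then, once.
The state is a dict: "t": time; "joint_positions": joint angles; "joint_vel": joint speeds; "joint_efforts": joint torques, N m; "ee_pos": TCP position; "tcp_rot": TCP orientation; "wrist_force": force on the tool from outside, world axes, zero at the start; "wrist_torque": the same for the moment, N m; "finger_gap": finger opening in m; "grip_force": force on a finger pad.
Only numpy, scipy, OpenCV 4.12 (cv2) and the standard library are available. Lean on these libraries where they do the work, as an engineer would, in place of code of your own. Each camera call takes 0.05 s, during which the arm holds its last target. There are 200 camera calls.

## Working session

There is one attempt and no reset: what is moved stays moved. The work goes in short steps, Python scripts to look and compute and a tool call to move; the robot and the scene stay as the last step left them, time stands still between calls to the robot, and variables do not carry over. Pictures are saved under pics/ and viewed, at most 10 in all, crops included, and the job is handed in when it is done.

Besides the shell and the picture viewer there is one more tool, called after ">>>" as name(argument=value, ...) on one line, values as JSON. arm_command: Moves the arm, as the interface text tells. Its arguments: {"type":"object","properties":{"motion":{"type":"string"},"newtons":{"type":"number"}},"required":["motion"]}

```bash
mkdir -p pics; cat > h.py <<'E'
import numpy as np, cv2
from scipy.spatial.transform import Rotation as Rn
from plant import ctrl
def cam(name):
    o=ctrl.get_obs(); d=ctrl.get_image(name)
    K=np.array([[d['fx'],0,d['cx']],[0,d['fy'],d['cy']],[0,0,1]]); D=np.array(d['dist'],float)
    if 'R' in d: R,t=np.array(d['R']),np.array(d['t']).ravel()
    else:
        T=np.eye(4);T[:3,:3]=Rn.from_rotvec(o['tcp_rot']).as_matrix();T[:3,3]=o['ee_pos']
        W=np.linalg.inv(T@np.array(d['hand_eye']));R,t=W[:3,:3],W[:3,3]
    return d['img'],(K,D,R,t)
def ray(c,uv):
    K,D,R,t=c
    p=cv2.undistortPoints(np.array(uv,float).reshape(-1,1,2),K,D).reshape(-1,2)
    return -R.T@t,(R.T@np.c_[p,np.ones(len(p))].T).T
def onz(c,uv,z):
    o,d=ray(c,uv); return o+d*((z-o[2])/d[:,2])[:,None]
def proj(c,X):
    K,D,R,t=c
    return cv2.projectPoints(np.array(X,float).reshape(-1,1,3),cv2.Rodrigues(R)[0],t,K,D)[0].reshape(-1,2)
def save(n,img,s=1):
    cv2.imwrite('pics/'+n,cv2.resize(img[:,:,::-1],None,fx=s,fy=s,interpolation=cv2.INTER_CUBIC))
E
python3 - <<'E'
from h import *
for n in('top','scene'):
    i,c=cam(n); save(n+'0.png',i,1.4); o,_=ray(c,[[280,210]]); print(n,o)
o=ctrl.get_obs();print(o)
E
```

```text
top [0.36927866 0.06583888 1.8038118 ]
scene [ 1.26723767 -0.04188857  0.87261438]
{'t': 0.1, 'joint_positions': array([-1.21198788,  0.46825636, -0.01158568,  1.60348411,  0.00598176,
        1.0713832 , -0.05631644]), 'joint_vel': array([-0.0009428 , -0.00218272, -0.00209886, -0.00347571,  0.00021314,
       -0.00079516, -0.00085   ]), 'joint_efforts': array([ 8.30389527e-04, -5.21644914e+01, -1.27374544e-02, -2.44365799e+01,
       -5.68031555e-02,  1.40999100e-02,  4.11324947e-05]), 'ee_pos': array([0.2541704 , 0.59801843, 0.40387625]), 'tcp_rot': array([-6.27044174e-01, -3.07817659e+00,  2.33009115e-03]), 'wrist_force': array([-0.20739897,  0.214285  ,  0.43081193]), 'wrist_torque': array([ 0.0103226 , -0.01321357,  0.02684205]), 'grip_force': 0.0, 'finger_gap': 0.09178411617754516}
```

View pics/top0.png

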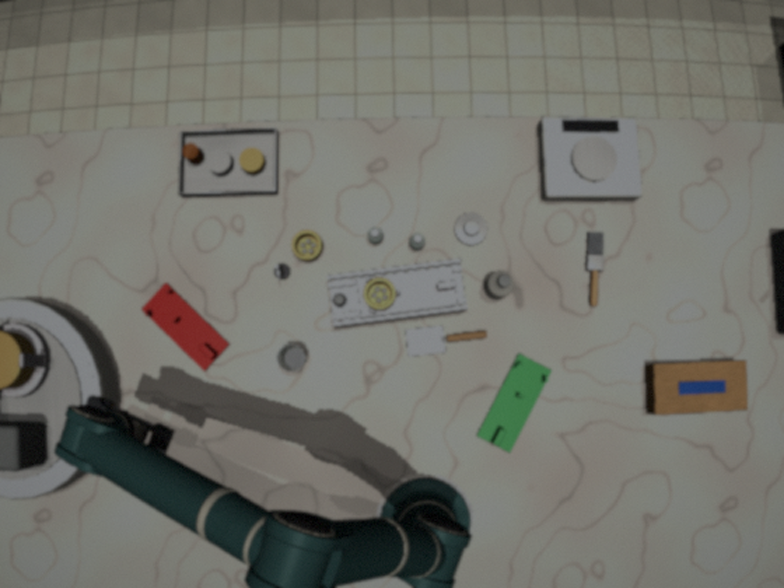

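View pics/scene0.png

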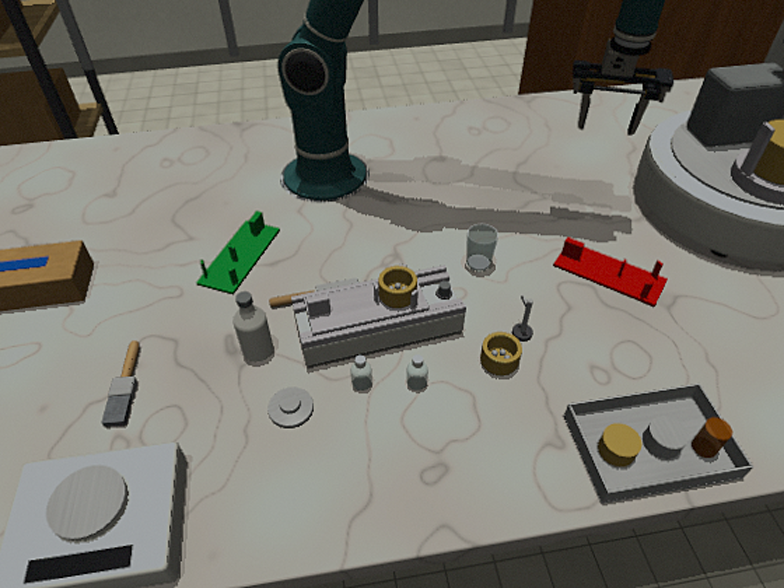

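The tray in question is the aluminium one on the white bridge (top0 px 330–465, 260–325), with the jar at (380,293), cap at (340,300) and tab at (446,286). The look-alikes are the red tray (185,327) and the green tray (514,402). The mark post is at (282,271), and the spare jar at (307,245) isn't on the bridge. Outward is left in the image. I'll get rough coordinates and an enlarged crop.

```bash
python3 - <<'E'
from h import *
i,c=cam('top')
save('topcrop.png',i[155:265,185:375],4)
np.set_printoptions(precision=4,suppress=True)
f=lambda u,v,z:onz(c,[[u/1.4,v/1.4]],z)[0]
for n,a in dict(cap=(340,300,.086),jar=(380,293,.125),tab=(446,286,.12),post=(282,271,.09),spare=(307,245,.045),bottle=(498,284,.1),beaker=(293,356,.08),vialA=(376,236,.07),vialB=(417,242,.07)).items(): print(n,f(*a))
o=ctrl.get_obs();R=Rn.from_rotvec(o['tcp_rot']).as_matrix();print(R)
iw,cw=cam('wrist');print(ctrl.get_image('wrist')['hand_eye'],cw[0])
E
```

```text
cap [0.5212 0.1835 0.086 ]
jar [0.5316 0.0919 0.125 ]
tab [ 0.5448 -0.0552  0.12  ]
post [0.5898 0.315  0.09  ]
spare [0.6557 0.2623 0.045 ]
bottle [ 0.5492 -0.1747  0.1   ]
beaker [0.3963 0.2927 0.08  ]
vialA [0.6692 0.0996 0.07  ]
vialB [0.6533 0.0053 0.07  ]
[[-0.9203  0.3912 -0.0004]
 [ 0.3912  0.9203 -0.0013]
 [-0.0001 -0.0013 -1.    ]]
[[ 0.0003 -0.9578 -0.2875  0.0805]
 [ 1.     -0.      0.001  -0.0001]
 [-0.001  -0.2875  0.9578  0.0203]
 [ 0.      0.      0.      1.    ]] [[292.5973   0.     278.2093]
 [  0.     292.5973 207.4822]
 [  0.       0.       1.    ]]
```

View pics/topcrop.png

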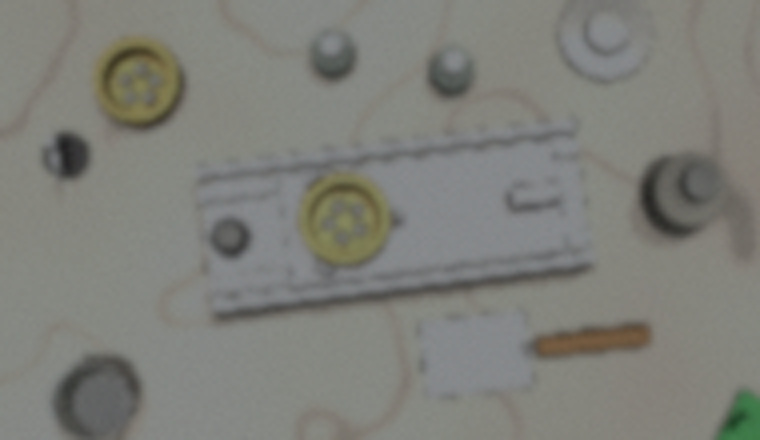

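The crop shows the grey cap at (230,237), jar (344,220), tab (533,200), post (66,155), bottle (685,193). The tray sits on the bridge with its outward end at about x=285. This matches the description (metal, on the bridge, jar between prongs). I'll move the wrist camera above the outward end.

>>> arm_command(motion="-1 -0.08 -0.0525 0 0.057; -1 -0.16 -0.105 0 0.114; -1 -0.24 -0.1575 0 0.171; -1 -0.32 -0.21 0 0.228; -1 -0.4 -0.2625 0 0.285; -1 -0.48 -0.315 0 0.342; -1 -0.56 -0.3675 0 0.399; -1 -0.64 -0.42 0 0.456; -1 -0.72 -0.4725 0 0.513; -1 -0.8 -0.525 0 0.57; -1 -0.88 -0.5775 0 0.627; -1 -0.96 -0.63 0 0.682", newtons=30)

```text
t: 1.25
ee_pos: [0.5097, 0.2144, 0.4049]
tcp_rot: [-2.115, -2.323, -0.001]
wrist_force: [-0.0, 0.8, -0.9]
finger_gap: 0.014
grip_force: 0.0
```

>>> arm_command(motion="-1 0 0 0 0; -1 0 0 0 0; -1 0 0 0 0; -1 0 0 0 0")

```text
t: 1.58
ee_pos: [0.5083, 0.2177, 0.4045]
tcp_rot: [-2.106, -2.33, -0.0]
wrist_force: [-0.0, 0.2, 0.8]
finger_gap: 0.0007
grip_force: 0.0
```

```bash
python3 - <<'E'
from h import *
i,c=cam('wrist'); save('w1.png',i,1.4); cv2.imwrite('w1raw.png',i[:,:,::-1]); np.savez('w1.npz',K=c[0],D=c[1],R=c[2],t=c[3])
print(ctrl.get_obs())
E
```

```text
{'t': 1.6333, 'joint_positions': array([-0.75410203,  0.30752506,  0.35264621,  1.86310196, -0.12592686,
        0.99276035, -0.24676221]), 'joint_vel': array([-0.00419643, -0.00264798,  0.00538837, -0.00214745,  0.00141296,
       -0.00040036, -0.00017308]), 'joint_efforts': array([ 4.54386491e-01, -3.99065208e+01,  3.14021051e+00, -2.31105709e+01,
       -3.74453841e-02, -4.52005130e-03, -1.29074474e-04]), 'ee_pos': array([0.50827891, 0.21767916, 0.40456229]), 'tcp_rot': array([-2.10612231e+00, -2.33010453e+00,  1.30051646e-05]), 'wrist_force': array([-0.29611371, -0.6847268 ,  0.06052156]), 'wrist_torque': array([-0.07853278,  0.05259771, -0.0014112 ]), 'grip_force': 0.0, 'finger_gap': 0.0002172138598483568}
```

View pics/w1.png

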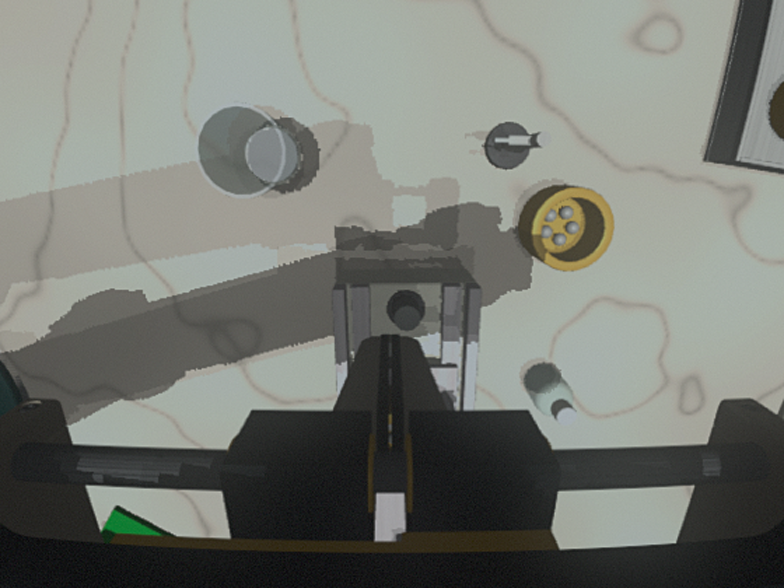

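The wrist view shows the cap (405,311), bridge end edge (335–480, row ~285), post (510,143) and spare jar (572,228). I'll enlarge the post and bridge end.

```bash
python3 - <<'E'
import cv2,numpy as np
i=cv2.imread('w1raw.png')
a=cv2.convertScaleAbs(cv2.resize(i[80:130,325:405],None,fx=9,fy=9,interpolation=cv2.INTER_CUBIC),alpha=1.3)
b=cv2.convertScaleAbs(cv2.resize(i[180:295,230:350],None,fx=5,fy=5,interpolation=cv2.INTER_CUBIC)[:,:],alpha=1.3)
o=np.zeros((600,800,3),np.uint8)
a=cv2.resize(i[85:125,335:395],None,fx=4,fy=4,interpolation=cv2.INTER_CUBIC);o[:160,:240]=a   # post: x=335+u/4,y=85+v/4
b=cv2.resize(i[180:294,232:342],None,fx=5,fy=5,interpolation=cv2.INTER_CUBIC);o[:570,245:795]=b  # bridge: x=232+(u-245)/5,y=180+v/5
cv2.imwrite('pics/c2.png',o)
E
```

```text
(no output)
```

View pics/c2.png

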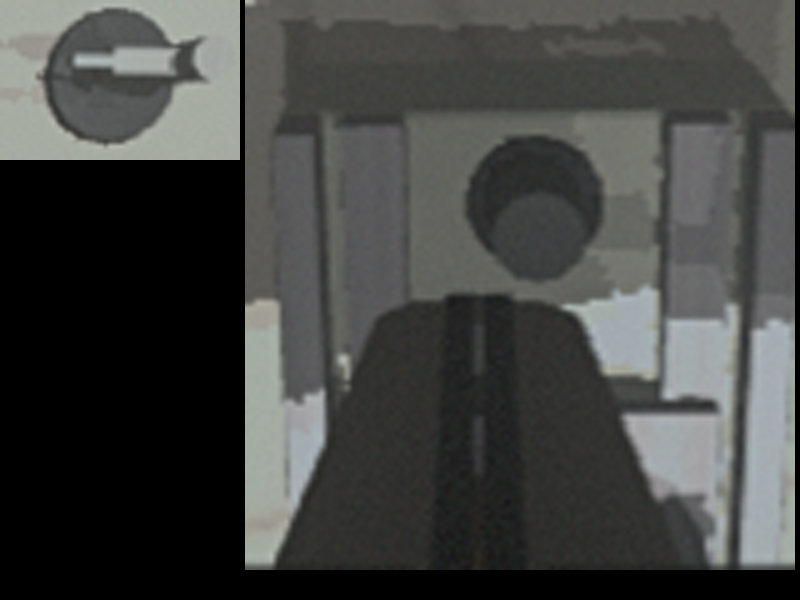

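```bash
python3 - <<'E'
from h import *
np.set_printoptions(precision=4,suppress=True)
d=np.load('w1.npz');c=[d[k] for k in 'KDRt']
P=lambda u,v,z:onz(c,[[232+(u-245+.5)/5-.5,180+(v+.5)/5-.5]],z)[0]
Q=lambda u,v,z:onz(c,[[335+(u+.5)/4-.5,85+(v+.5)/4-.5]],z)[0]
for n,p in dict(cap=P(538,237,.086),tip=Q(72,60,.076),post=Q(195,60,.095),foot=Q(110,77,0.004),rL=P(405,121,.072),rR=P(665,121,.072),rR2=P(660,376,.072),lL=P(300,132,.078),lR=P(760,128,.078),lR2=P(740,560,.078),lR1=P(742,132,.078),lL1=P(320,132,.078),lL2=P(330,400,.078),front=P(670,412,.08),frontR=P(718,412,.08)).items(): print(n,p)
# top-view check
i,ct=cam('top')
T=lambda u,v,z:onz(ct,[[185+(u+.5)/4-.5,155+(v+.5)/4-.5]],z)[0]
for n,p in dict(cap=T(230,237,.086),tabR=T(559,199,.12),tabL=T(510,200,.12),lipTopL=T(200,180,.078),lipTopR=T(577,131,.078),lipBotL=T(213,316,.078),lipBotR=T(592,265,.078),front=T(288,225,.08)).items(): print(n,p)
E
```

```text
cap [0.525  0.1889 0.086 ]
tip [0.573  0.3264 0.076 ]
post [0.5977 0.3281 0.095 ]
foot [0.6025 0.3294 0.004 ]
rL [0.4937 0.2081 0.072 ]
rR [0.5512 0.2139 0.072 ]
rR2 [0.5586 0.1521 0.072 ]
lL [0.4712 0.205  0.078 ]
lR [0.5711 0.216  0.078 ]
lR2 [0.5836 0.1084 0.078 ]
lR1 [0.5673 0.2147 0.078 ]
lL1 [0.4756 0.2054 0.078 ]
lL2 [0.4823 0.1412 0.078 ]
front [0.5607 0.147  0.08  ]
frontR [0.5717 0.1481 0.08  ]
cap [0.5226 0.1858 0.086 ]
tabR [ 0.5442 -0.0734  0.12  ]
tabL [ 0.5442 -0.0351  0.12  ]
lipTopL [0.5695 0.2098 0.078 ]
lipTopR [ 0.6031 -0.0929  0.078 ]
lipBotL [0.4605 0.2007 0.078 ]
lipBotR [ 0.4952 -0.1018  0.078 ]
front [0.5318 0.1398 0.08  ]
```

Checks: the cap is 22 mm inside the edge, as it should be. The tip is 109 mm beyond the edge and 63 mm to the side, also within range. Bridge yaw is 6.35°, and the tray needs to travel about 177 mm. Next I go above the cap.

>>> arm_command(motion="-1 -0.04 0.017 0.05 -0.006; -1 -0.075 0.034 0.12 -0.006; -1 -0.075 0.034 0.19 -0.006; -1 -0.075 0.034 0.25 -0.006; -1 -0.075 0.034 0.28 -0.006; -1 -0.075 0.034 0.29 -0.006; -1 -0.075 0.034 0.29 -0.006; -1 -0.075 0.034 0.29 -0.006; -1 -0.075 0.034 0.29 -0.006")

```text
t: 2.43
ee_pos: [0.526, 0.1881, 0.2902]
tcp_rot: [2.098, 2.337, 0.004]
wrist_force: [0.1, 0.0, 0.1]
finger_gap: 0.0005
grip_force: 0.0
```

>>> arm_command(motion="-1 0 0 0.015 0; -1 0 0 0.03 0; -1 0 0 0.04 0; -1 0 0 0.05 0; -1 0 0 0.06 0; -1 0 0 0.07 0; -1 0 0 0.075 0; -1 0 0 0.08 0; -1 0 0 0.08 0; -1 0 0 0.08 0")

```text
t: 3.27
ee_pos: [0.5259, 0.1877, 0.2584]
tcp_rot: [-2.099, -2.337, -0.002]
wrist_force: [-4.6, -1.4, 17.1]
finger_gap: 0.0003
grip_force: 8.1
```

>>> arm_command(motion="-1 0 0 0.002 0; -1 0 0 0.004 0; -1 0 0 0.004 0; -1 0 0 0.004 0")

```text
t: 3.6
ee_pos: [0.526, 0.1876, 0.2583]
tcp_rot: [-2.099, -2.336, -0.003]
wrist_force: [-8.5, -1.9, 28.8]
finger_gap: 0.0004
grip_force: 14.4
```

Hard stop reached (29 N, tip at z 68 mm). I retreat and check the cap.

>>> arm_command(motion="-1 0 0 -0.05 0; -1 0 0 -0.15 0; -1 0 0 -0.25 0; -1 0 0 -0.33 0; 1 0 0 -0.38 0; 1 0 0 -0.38 0; 1 0 0 -0.38 0; 1 0 0 -0.38 0; 1 0 0 -0.38 0; 1 0 0 -0.38 0; 1 0 0 -0.38 0")

```text
t: 4.52
ee_pos: [0.5254, 0.1875, 0.4058]
tcp_rot: [-2.099, -2.337, 0.003]
wrist_force: [0.0, -0.4, -0.1]
finger_gap: 0.045
grip_force: 0.0
```

```bash
python3 - <<'E'
from h import *
np.set_printoptions(precision=4,suppress=True)
i,c=cam('wrist'); np.savez('w2.npz',K=c[0],D=c[1],R=c[2],t=c[3],i=i)
print(ctrl.get_obs()['ee_pos'],proj(c,[[.525,.189,.068],[.525,.189,.086],[.573,.3264,.076],[.552,-.053,.12]]))
save('w2.png',i,1.4)
E
```

```text
[0.5254 0.1875 0.4061] [[277.8021 193.771 ]
 [277.7551 197.8977]
 [341.4438  65.7041]
 [278.5574 398.1132]]
```

View pics/w2.png

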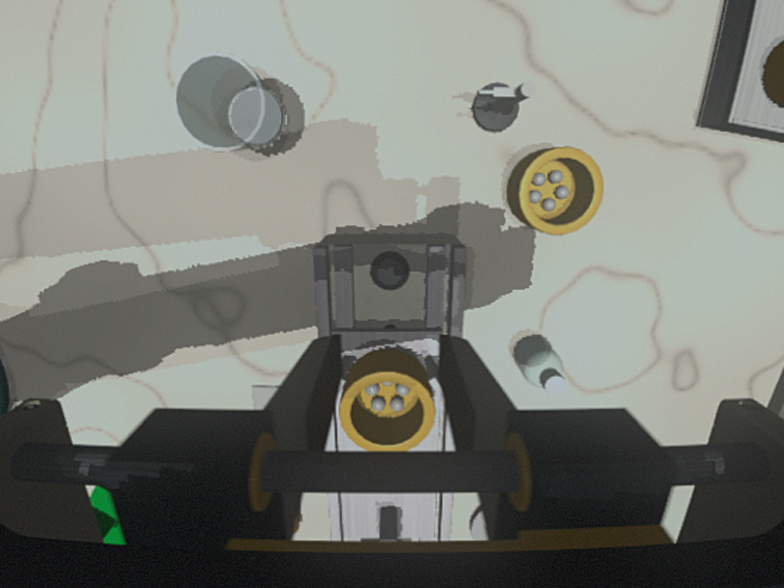

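The cap is home: seen at (390,270), predicted (389,271) for 68 mm. The tray front edge is at row ~333, and the tab sits behind the gripper bar at (389,520). I'll refine the front edge numerically.

```bash
python3 - <<'E'
from h import *
np.set_printoptions(precision=4,suppress=True)
d=np.load('w2.npz');c=[d[k] for k in 'KDRt'];g=cv2.cvtColor(d['i'],cv2.COLOR_RGB2GRAY)
for x in (242,248,262,290,296,302,306): print(x,g[228:250,x])
E0=np.array([.5225,.2111]);u=np.array([-.1106,.9939])
for z in(.08,.072):
  print(z,[((onz(c,[[248,v]],z)[0][:2]-E0)@u).round(4) for v in range(230,246)])
  print([((onz(c,[[300,v]],z)[0][:2]-E0)@u).round(4) for v in range(230,246)])
E
```

```text
242 [94 95 95 94 95 91 67 55 64 90 81 46 43 44 44 44 44 42 37 41 40 43]
248 [92 93 92 91 95 94 62 58 61 91 94 94 93 92 93 91 92 92 94 92 91 89]
262 [ 97  75  75  73  74  75  67  60  60  92  94  94  91  93  95  91  66  66
  67  62  80 145]
290 [107  76  74  75  76  75  68  57  60  93  91  91  92  90  89  99 168 167
 163 150 144  73]
296 [ 75  75  74  77  75  77  70  57  64  95  97  96  93  93 103 168 172 170
 168 168 169 173]
302 [ 99  74  74  74  75  77  64  62  69  99  97  97  94  97 136 173 174 174
 172 172 174 169]
306 [ 98  99  99  97  98  96  63  61  74  99  97 112 110 120 185 182 179 181
 181 178 172 177]
0.08 [np.float64(-0.0608), np.float64(-0.062), np.float64(-0.0632), np.float64(-0.0644), np.float64(-0.0656), np.float64(-0.0668), np.float64(-0.068), np.float64(-0.0692), np.float64(-0.0704), np.float64(-0.0717), np.float64(-0.0729), np.float64(-0.0741), np.float64(-0.0753), np.float64(-0.0766), np.float64(-0.0778), np.float64(-0.079)]
[np.float64(-0.061), np.float64(-0.0622), np.float64(-0.0634), np.float64(-0.0646), np.float64(-0.0658), np.float64(-0.067), np.float64(-0.068
[... 166 characters left out ...]
8), np.float64(-0.0792)]
0.072 [np.float64(-0.0639), np.float64(-0.0651), np.float64(-0.0663), np.float64(-0.0676), np.float64(-0.0688), np.float64(-0.0701), np.float64(-0.0713), np.float64(-0.0725), np.float64(-0.0738), np.float64(-0.075), np.float64(-0.0763), np.float64(-0.0775), np.float64(-0.0788), np.float64(-0.0801), np.float64(-0.0813), np.float64(-0.0826)]
[np.float64(-0.0641), np.float64(-0.0653), np.float64(-0.0665), np.float64(-0.0677), np.float64(-0.069), np.float64(-0.0702), np.float64(-0.0715), np.float64(-0.0727), np.float64(-0.074), np.float64(-0.0752), np.float64(-0.0765), np.float64(-0.0777), np.float64(-0.079), np.float64(-0.0802), np.float64(-0.0815), np.float64(-0.0828)]
```

>>> arm_command(motion="1 -0.08 0 0 0; 1 -0.17 0 0 0; 1 -0.26 0 0 0; 1 -0.35 0 0 0; 1 -0.44 0 0 0; 1 -0.52 0 0 0; 1 -0.58 0 0 0; 1 -0.606 0 0 0; 1 -0.606 0 0 0; 1 -0.606 0 0 0; 1 -0.606 0 0 0")

```text
t: 5.48
ee_pos: [0.5515, -0.0513, 0.4067]
tcp_rot: [-2.095, -2.339, -0.0]
wrist_force: [0.2, 0.9, 0.5]
finger_gap: 0.092
grip_force: 0.0
```

```bash
python3 - <<'E'
from h import *
np.set_printoptions(precision=4,suppress=True)
i,c=cam('wrist'); print(ctrl.get_obs()['ee_pos'],ctrl.get_obs()['tcp_rot'],proj(c,[[.552,-.0537,.12],[.525,.189,.086]]))
save('w3.png',i,1.4); np.savez('w3.npz',K=c[0],D=c[1],R=c[2],t=c[3],i=i)
E
```

```text
[ 0.5515 -0.0512  0.4068] [-2.0949 -2.3398 -0.0004] [[277.6867 211.3431]
 [277.4394 -64.4377]]
```

View pics/w3.png

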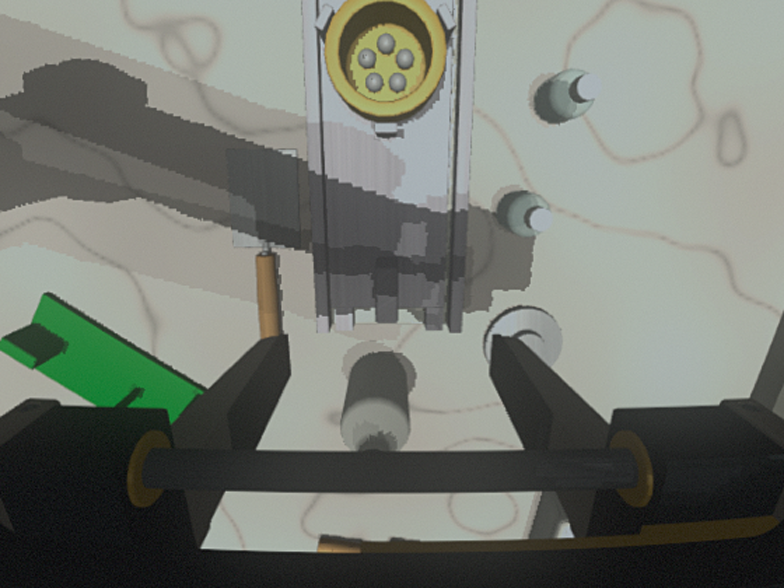

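The tab top is at about (387,296), as predicted (389,296), and centred between the fingers. I descend and grip.

>>> arm_command(motion="1 -0.004 -0.002 0.08 0; 1 -0.004 -0.002 0.16 0; 1 -0.004 -0.002 0.23 0; 1 -0.004 -0.002 0.28 0; 1 -0.004 -0.002 0.31 0; 1 -0.004 -0.002 0.328 0; 1 -0.004 -0.002 0.328 0; 1 -0.004 -0.002 0.328 0; 1 -0.004 -0.002 0.328 0")

```text
t: 6.28
ee_pos: [0.5514, -0.055, 0.2772]
tcp_rot: [2.098, 2.336, 0.003]
wrist_force: [-0.7, 0.4, -0.1]
finger_gap: 0.0917
grip_force: 0.0
```

>>> arm_command(motion="-1 0 0 0 0; -1 0 0 0 0; -1 0 0 0 0; -1 0 0 0 0; -1 0 0 0 0; -1 0 0 0 0; -1 0 0 0 0; -1 0 0 0 0; -1 0 0 0 0; -1 0 0 0 0; -1 0 0 0 0; -1 0 0 0 0", newtons=50)

```text
t: 7.28
ee_pos: [0.5505, -0.0552, 0.2758]
tcp_rot: [-2.098, -2.337, 0.001]
wrist_force: [-1.9, 0.6, 2.6]
finger_gap: 0.0158
grip_force: 50.0
```

>>> arm_command(motion="-1 0 0 0.001 0; -1 0.003 0 0.002 0; -1 0.01 0 0.003 0; -1 0.025 0 0.003 0; -1 0.045 0 0.003 0; -1 0.065 0 0.003 0; -1 0.085 0 0.003 0; -1 0.105 0 0.003 0; -1 0.125 0 0.003 0; -1 0.14 -0.001 0.003 0; -1 0.15 -0.001 0.003 0; -1 0.15 -0.001 0.003 0")

```text
t: 8.28
ee_pos: [0.5448, 0.0031, 0.2758]
tcp_rot: [2.098, 2.334, 0.001]
wrist_force: [1.2, -5.4, 5.8]
finger_gap: 0.016
grip_force: 50.0
```

>>> arm_command(motion="-1 0.005 0 0 0; -1 0.015 0 0 0; -1 0.03 0 0 0; -1 0.05 0 0.001 0; -1 0.07 0 0.001 0; -1 0.09 0 0.002 0; -1 0.11 0 0.002 0; -1 0.13 -0.001 0.002 0; -1 0.15 -0.001 0.002 0; -1 0.165 -0.001 0.002 0; -1 0.17 -0.001 0.002 0; -1 0.17 -0.001 0.002 0")

```text
t: 9.28
ee_pos: [0.5378, 0.0694, 0.2758]
tcp_rot: [2.098, 2.332, 0.001]
wrist_force: [0.9, -8.2, 12.1]
finger_gap: 0.0159
grip_force: 50.0
```

>>> arm_command(motion="-1 0.005 0 0 0; -1 0.015 0 0 0; -1 0.03 0 0 0; -1 0.05 0 0.001 0; -1 0.07 0 0.001 0; -1 0.09 0 0.001 0; -1 0.105 0 0.001 0; -1 0.117 0 0.001 0; -1 0.123 0 0.001 0; -1 0.123 0 0.001 0; -1 0.123 0 0.001 0")

```text
t: 10.2
ee_pos: [0.5329, 0.1179, 0.2758]
tcp_rot: [2.099, 2.331, 0.002]
wrist_force: [1.5, -7.7, 14.3]
finger_gap: 0.0157
grip_force: 50.0
```

```bash
python3 - <<'E'
from h import *
np.set_printoptions(precision=4,suppress=True)
o=ctrl.get_obs();E0=np.array([.5225,.2111]);u=np.array([-.1106,.9939])
print((o['ee_pos'][:2]-E0)@u+.2678-.1774, o['wrist_force'],o['tcp_rot'],o['ee_pos'])
i,c=cam('scene');F=E0+u*.109
p=proj(c,[[*F,.076],[.573,.3264,.076]]);print(p)
x,y=p.mean(0).astype(int);a=i[y-50:y+40,x-75:x+45];save('s4.png',a,6);print(x-75,y-50)
i,c=cam('top');np.savez('t4.npz',i=i);p=proj(c,[[*F,.076],[.573,.3264,.076]]);print(p)
E
```

```text
-0.003378589231393142 [ 1.5111 -7.698  14.2725] [2.0986 2.331  0.002 ] [0.5329 0.1179 0.2758]
[[362.7207 196.0543]
 [372.5678 212.096 ]]
292 154
[[200.8071 218.7201]
 [198.5571 199.3614]]
```

View pics/s4.png

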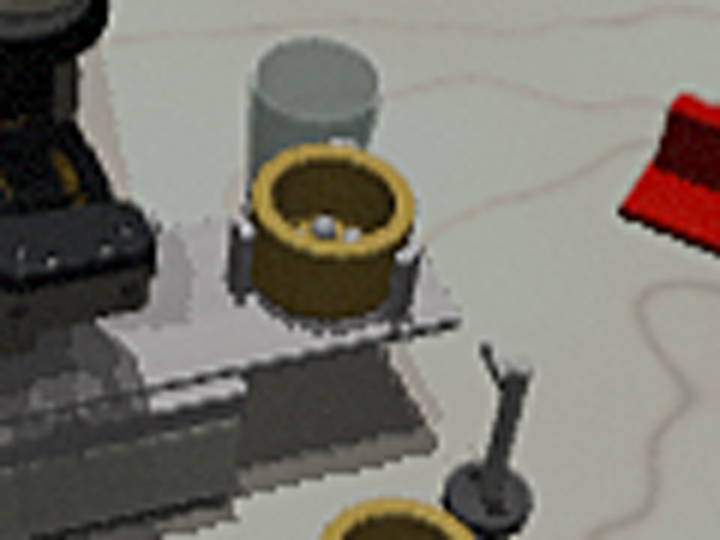

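The scene view shows the jar between the prongs with the tray level. Its front corner is at (460,322) and the pointer tip at (487,347); the tray is ~3 mm short.

>>> arm_command(motion="-1 0.003 0 0 0; -1 0.006 0 0 0; -1 0.0085 0 0 0; -1 0.0085 0 0 0; -1 0.0085 0 0 0; -1 0.0085 0 0 0")

```text
t: 10.8
ee_pos: [0.5326, 0.1204, 0.2758]
tcp_rot: [2.099, 2.33, 0.001]
wrist_force: [1.1, -12.2, 15.4]
finger_gap: 0.0157
grip_force: 50.0
```

```bash
python3 - <<'E'
from h import *
np.set_printoptions(precision=4,suppress=True)
o=ctrl.get_obs();E0=np.array([.5225,.2111]);u=np.array([-.1106,.9939])
print((o['ee_pos'][:2]-E0)@u+.2678-.1774, o['wrist_force'],o['tcp_rot'],o['ee_pos'])
i,c=cam('scene')
Z=lambda x,y,z:(onz(c,[[292+(x+.5)/6-.5,154+(y+.5)/6-.5]],z)[0][:2]-E0)@u
print('before: corner',Z(460,319,.08),Z(460,325,.072),'tip',Z(485,347,.076))
a=i[184:224,345:395];save('s5.png',a,14)
i,c=cam('top');b=i[170:235,170:260];save('t5.png',b,8)
E
```

```text
-0.0008593166237564898 [  1.1382 -12.1797  15.4153] [2.0993 2.3296 0.0009] [0.5326 0.1204 0.2758]
before: corner 0.10414625570672524 0.10699839569505182 tip 0.10968376952596183
```

View pics/s5.png

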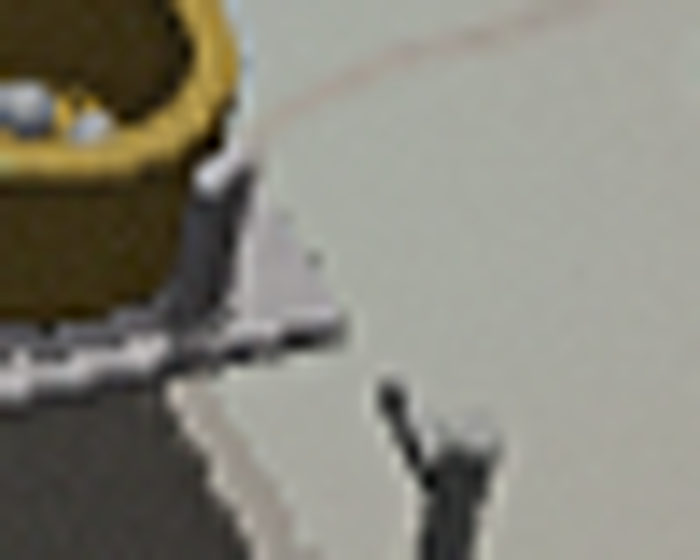

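View pics/t5.png

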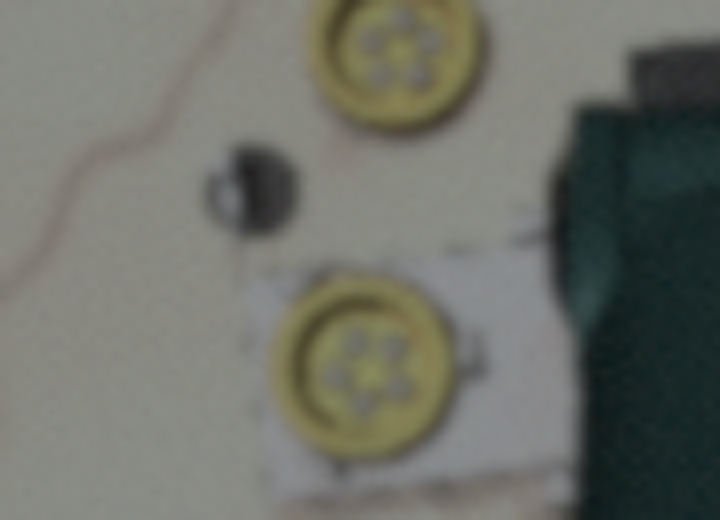

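>>> arm_command(motion="-1 0.001 0 0 0; -1 0.0025 0 0 0; -1 0.003 0 0 0; -1 0.003 0 0 0; -1 0.003 0 0 0; -1 0.003 0 0 0")

```text
t: 11.4
ee_pos: [0.5325, 0.1214, 0.2759]
tcp_rot: [2.099, 2.329, 0.001]
wrist_force: [1.1, -11.7, 16.4]
finger_gap: 0.0159
grip_force: 50.0
```

```bash
python3 - <<'E'
from h import *
np.set_printoptions(precision=4,suppress=True)
o=ctrl.get_obs();E0=np.array([.5225,.2111]);u=np.array([-.1106,.9939])
print((o['ee_pos'][:2]-E0)@u+.2678-.1774, o['wrist_force'],o['tcp_rot'],o['ee_pos'],abs(o['joint_vel']).max())
i,c=cam('scene')
Z=lambda x,y,z:(onz(c,[[345+(x+.5)/14-.5,184+(y+.5)/14-.5]],z)[0][:2]-E0)@u
print('prev: corner',Z(343,331,.076),'tip',Z(388,382,.076))
E
```

```text
0.00017246626619660255 [  1.1011 -11.6859  16.3511] [2.0994 2.3294 0.0007] [0.5325 0.1214 0.2759] 0.0015087407354631133
prev: corner 0.10769522327747999 tip 0.11018788770799168
```

```bash
python3 - <<'E'
from h import *
np.set_printoptions(precision=4,suppress=True,linewidth=150)
E0=np.array([.5225,.2111]);u=np.array([-.1106,.9939])
d=np.load('w2.npz');c=[d[k] for k in 'KDRt'];g=cv2.cvtColor(d['i'],cv2.COLOR_RGB2GRAY)
print('w2 rows58-73 cols336-362');print(g[58:74,336:364])
print([((onz(c,[[344,v]],.077)[0][:2]-E0)@u).round(4) for v in range(60,70)])
d=np.load('w1.npz');c=[d[k] for k in 'KDRt'];g=cv2.imread('w1raw.png',0)
print('w1 rows94-108 cols350-376');print(g[94:108,350:376])
print([((onz(c,[[356,v]],.077)[0][:2]-E0)@u).round(4) for v in range(96,106)])
i,c=cam('scene');g=cv2.cvtColor(i,cv2.COLOR_RGB2GRAY);print('scene rows200-214 cols360-380');print(g[200:216,360:380])
E
```

```text
w2 rows58-73 cols336-362
[[181 182 179 183 181 181 183 181 182 182 181 184 184 185 183 185 186 183 165 161 165 185 185 185 186 184 183 184]
 [182 180 184 181 182 182 182 183 182 184 183 186 184 181 148 134 128 122 111 111 114 135 141 150 169 177 185 185]
 [182 181 182 182 182 182 180 183 184 186 177 179 150 119  96  92  90  87  86  88  86  88  92  97 117 127 162 183]
 [182 182 182 182 179 182 181 184 185 180 140 100  96  91  90  94  92  96  98  93  93  95  92  92  91  93 112 150]
 [182 181 182 181 182 183 184 182 166 128  90  85  89  89  90  90 110 155 161 156 155 155 152 152 150 146 145 153]
 [180 183 181 184 183 180 179 161 122  95  92  91  94  91  94  89 125 182 187 186 185 184 184 183 182 180 179 179]
 [183 182 181 185 175 159 164 159 146 145 146 147 146 145 146 142 161 185 185 185 186 187 185 183 185 184 183 183]
 [181 183 184 185 157 111 154 190 191 190 192 191 191 193 190 189 189 185 186 186 184 182 185 184 182 183 183 182]
 [171 175 176 178 143  90 134 170 173 173 172 175 179 177 178 177 181 186 185 185 184 183 183 184 183 183 184 181]
 [160 160 161 157 126  76  84  94  92  9
[... 3351 characters left out ...]
70 167 168 167 168 168 167 169 167]
 [133 117  96  96  96  58  27  58  94  98 175 168 169 168 168 168 168 168 168 166]
 [ 77  44  18  65  95 131 163 166 166 162 172 170 168 169 167 168 166 167 167 167]
 [ 98 121 166 163 165 169 173 173 170 169 168 171 170 168 171 168 166 168 166 168]
 [169 168 175 172 171 169 169 168 167 168 169 173 101 122 168 170 168 167 167 167]
 [155 172 169 168 166 167 167 168 166 168 170 175  57  54 165 168 169 168 167 168]
 [147 153 169 166 167 166 168 167 166 167 168 175  95  57 167 162 166 164 160 159]
 [149 146 169 167 168 165 166 168 167 168 168 172 166  60 123 161 140 160 158 156]
 [152 148 153 172 167 166 166 167 167 166 167 169 176  92  59 172 137 123 147 163]]
```

>>> arm_command(motion="-1 0.0015 0 0 0; -1 0.002 0 0 0; -1 0.002 0 0 0; -1 0.002 0 0 0; -1 0.002 0 0 0; -1 0.002 0 0 0; -1 0.002 0 0 0")

```text
t: 12.08
ee_pos: [0.5325, 0.1222, 0.2759]
tcp_rot: [2.099, 2.329, 0.001]
wrist_force: [0.8, -11.1, 16.3]
finger_gap: 0.0158
grip_force: 50.0
```

```bash
python3 - <<'E'
from h import *
o=ctrl.get_obs();E0=np.array([.5225,.2111]);u=np.array([-.1106,.9939])
e=(o['ee_pos'][:2]-E0)@u+.2678-.1774
print(e,o['wrist_force'],abs(o['joint_vel']).max(),o['grip_force'])
if abs(e)<.002 and abs(o['joint_vel']).max()<.01: print(ctrl.hand_in())
E
```

```text
0.0009720646638446406 [  0.77334098 -11.08689206  16.34781195] 0.0015172598930453121 50.021740794181824
the job is handed in; nothing more can be done
None
```

I pressed the cap fully home and slid the tray out until its end was level with the pointer, within 1–2 mm by my measurements. The job is handed in with the arm still gripping the tail and holding it down; the jar was between the prongs and the tray level in the last picture, 3–4 mm before the end.

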